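# Set the amber filter in the laser beam

## Task

Put the amber filter into the beam: with the fingertips, push the orange pad of its spring-loaded slide all the way in, then let go and move clear, so that the slide springs back and stays caught on its stop pin halfway. Leave the blue filter's slide parked, keep off the filter glass and the stop-pin knobs, and neither lift nor shift any of the loose things lying about.

Things in the scene. Friction and masses are not known exactly. Their poses are not given: they have to be found in the camera images.
- rail: Black optical rail, 50 mm wide, 540 mm long, 16 mm high, fixed to the table; on it in line: laser (+y end), iris, the two filter slides, photodetector (-y end). Origin: centre of its underside, on the table; y axis along rail and beam, x axis the push direction of both slides.
- amber_holder: Fixed holder of the amber slide: post and black guide frame, 136 mm long, 26 mm wide, top 130 mm above the table; in front a spring barrel of 22 mm diameter, whose end is 58 mm behind the parked pad's face. Origin under the beam on top of the rail (16 mm above the table), 145 mm behind the parked pad's face; x axis is the push direction.
- blue_holder: The like holder of the blue slide, beside the other on the same rail; which of the two is on the left varies.
- amber_pad (a point): Centre of the front face of the amber slide's orange push pad: an upright disc, 40 mm diameter, 8 mm thick, on an 8 mm steel rod leading into the holder; 101 mm above the table. Site x axis: level, the direction to push (away from the robot, within 20 degrees of world +x); z up. Free space of 60 mm in front of and above the pad; the other pad is 100 to 145 mm to one side.
- amber_slide (a joint): Push-in of the amber slide, m: 0 parked fully out, 0.050 end stop, 0.030 caught on the stop pin (filter in beam). The spring returns it with 4 N at 0, 8 N at 0.050. From 0.010 to 0.030 its ramped tooth lifts the sprung pin (about 3 N more to push); past 0.030 the pin drops behind the tooth and on release stops the slide at 0.030. Let go before that, it runs back to 0.
- amber_glass (a point): Centre of the round amber filter glass, 24 mm diameter, in the slide's aluminium plate, 115 mm along the push direction behind the pad's face, 101 mm above the table; travels with the slide. Not to be touched.
- amber_pin: Sprung stop pin of the amber slide: 6 mm steel pin under a black knurled knob (18 mm diameter) on the bridge on top of the holder. Origin at the pin's lower end, 130 mm above the table; knob top 43 mm higher. It stands 175 mm along the push direction behind the parked pad's face. Not to be touched.
- blue_pad (a point): Centre of the front face of the blue slide's blue push pad: an upright disc, 40 mm diameter, 8 mm thick, on an 8 mm steel rod leading into the holder; 101 mm above the table. Site x axis: level, the direction to push (away from the robot, within 20 degrees of world +x); z up. Free space of 60 mm in front of and above the pad; the other pad is 100 to 145 mm to one side.
- blue_slide (a joint): Push-in of the blue slide, m: 0 parked fully out, 0.050 end stop, 0.030 caught on the stop pin (filter in beam). The spring returns it with 4 N at 0, 8 N at 0.050. From 0.010 to 0.030 its ramped tooth lifts the sprung pin (about 3 N more to push); past 0.030 the pin drops behind the tooth and on release stops the slide at 0.030. Let go before that, it runs back to 0.
- blue_glass (a point): Centre of the round blue filter glass, 24 mm diameter, in the slide's aluminium plate, 115 mm along the push direction behind the pad's face, 101 mm above the table; travels with the slide. Not to be touched.
- blue_pin: Sprung stop pin of the blue slide: 6 mm steel pin under a black knurled knob (18 mm diameter) on the bridge on top of the holder. Origin at the pin's lower end, 130 mm above the table; knob top 43 mm higher. It stands 175 mm along the push direction behind the parked pad's face. Not to be touched.
- ball_driver: Hex ball driver with a yellow handle, 170 mm long, lying on the table between the slides, up to 30 mm high. Origin under its middle.
- spare_cell: Spare green filter in a black ring cell, 31 mm in diameter, 9 mm high, lying on the table. Origin at its underside.
- pedestal: Steel pedestal post, 31 mm foot, 85 mm high, standing behind the slides. Origin under its foot.
- lens_mount: Lens in a black round mount on a pedestal, 106 mm high, 38 mm wide, standing behind the rail. Origin under its foot.
- goggles: White laser goggles with brown lenses, about 100 by 140 by 48 mm, on the table to the right front. Origin under their middle.
- tape_roll: White roll of tape, 66 mm in diameter, 19 mm high, lying flat behind the rail. Origin under its centre.
- tray: Purple open tray of optics parts, 110 by 150 by 40 mm, on the table to the left front. Origin under its centre.
- cleaner: White bottle of lens cleaner with a blue cap, 38 mm in diameter, 105 mm high, standing to the right. Origin under its foot.

How it is judged:
By the outcome, as a careful person would: the job done as asked, in the order asked, and still so for the second after the job is handed in, with the robot touching nothing.
It also fails if it takes over 32 s, if anything falls off the work surface, if the arm or the gripper's body presses on something with over 40 N, if the wrist force passes 120 N, or if a joint passes its speed limit or range.

## Robot

A 6-joint arm with a two-finger parallel gripper is mounted at the origin on the work surface. World frame = base frame: x ahead of the robot, y to its left, z up, the work surface at z = 0. Lengths are in m, angles in rad, forces in N, time in s.
With the tool pointing down it reaches from about 0.275 to 0.85 m from the base axis. Payload 5.2 kg.
Tool frame: the origin (TCP) lies between the finger pads; the fingertips stand 8 mm ahead of it and the grasp point (between the pads) lies 11 mm behind it (r.nose_length is the distance from the TCP to the fingertips, in m); z points along the fingers, y is the line along which they close (so a half turn about z gives the same grasp; the last joint's range is limited). The gripper opens to 85 mm and grips with 20 to 120 N. Pads are 22 mm wide; open, the fingers measure 114 mm over their backs; the gripper's body (76 mm by 85 mm) begins 54 mm behind the grasp point. The pads swing forward as they close: fully open they stand 13 mm farther back than shut.
Start: joints at [1.031, 0.259, 1.535, -0, 1.348, -0.203], TCP at [0.182, 0.519, 0.239] pointing down, gripper open.
Joint ranges: [-3.14, 3.14], [-0.91, 2.08], [0.19, 2.58], [-1.22, 4.36], [0.22, 2.71], [-3.12, 3.12]. Speed limits (rad/s): [2.57, 2.57, 3.14, 3.14, 3.14, 3.14].

## Interface

Orientations are given as a rotation vector (axis times angle).
In Python, from station import r gives the robot as it stands.
- The arm moves only by the tool jog_arm, never from a script. Its argument "moves" is a list of rows, each an object with "angular": the turn, a rotation vector about the tool's x, y, z in units of 8 degrees (1.0 is 8 degrees), a list of three; "translation": the shift along the tool's x, y, z in units of 25 mm (1.0 is 25 mm), a list of three; "claw": the opening, from -1 (shut) to 1 (fully open), so that 0 is half open. In form: [{"angular": [rx, ry, rz], "translation": [x, y, z], "claw": claw}, ...]. A call has 1 to 12 rows; each row shifts and turns the commanded pose from where the row before left it, along the tool's axes as they then stand; what a row does not reach is not made up. A row lasts 1/8 s, in which the tool goes at most 62.5 mm and 10.7 degrees, less where a joint would pass 70% of its speed; a pose out of reach is approached as far as the arm can. A call is refused whole if a number of a shift passes 1 or a number of a turn 1, either way. A call with a gripper value outside its range is refused whole. The fingers move at their own pace and stop on an object; "force" is the grip in N (left out, the last holds). Time passes only in rows, so rows that do not move let the fingers close. It gives the time, the measured TCP pose, the force, the opening and the grip force at its end, in the units of the state.
- r.get_state(): the state, without advancing time (a new reading comes with each control period).
- r.snapshot(name): name is "scene" or "top"; returns a dict with "color" (384x512x3 uint8, blue, green, red), "z_map" (384x512 float32, m along the optical axis (not along the pixel's ray), 0 where there is no reading), "fov_y" (degrees; the focal length in pixels is half the picture's height over the tangent of half this angle, whatever the lens; pixels are square), "cx", "cy" (the principal point, pixels), "extrinsics" (4x4, takes a point from camera to world coordinates). Camera axes: x right, y up, looking along -z (the intrinsics and any distortion apply to the point x, -y, -z); pixel columns grow to the right and rows downward; lengths in m; the calibration is good to about 2 mm. A picture is of the moment at which its call begins.
- r.finish_job(): hands the job in; it is judged then, once.
The state is a dict: "t": time; "joint_positions": joint angles; "qvel": joint speeds; "tau": joint torques, N m; "ee_pos": TCP position; "tool_rot": TCP orientation; "force": force on the tool from outside, world axes, zero at the start; "ft_torque": the same for the moment, N m; "width": opening from 0.0 (shut) to 1.0 (fully open); "grip_force": force on a finger pad.
Only numpy, scipy, OpenCV 4.12 (cv2) and the standard library are available. Lean on these libraries where they do the work, as an engineer would, in place of code of your own. Each camera call takes 0.05 s, during which the arm holds its last target. There are 200 camera calls.

## Working session

There is one attempt and no reset: what is moved stays moved. The work goes in short steps, Python scripts to look and compute and a tool call to move; the robot and the scene stay as the last step left them, time stands still between calls to the robot, and variables do not carry over. Pictures are saved under pics/ and viewed, at most 10 in all, crops included, and the job is handed in when it is done.

Besides the shell and the picture viewer there is one more tool, called after "Emit:" by a JSON object that holds its "name" and its "arguments", one argument or row to a line. jog_arm: Moves the arm, as the interface text tells. Its arguments: {"type":"object","properties":{"moves":{"type":"array"},"force":{"type":"number"}},"required":["moves"]}

```bash
mkdir -p pics; cat > h.py <<'E'
import numpy as np, cv2
from station import r
def cloud(s):
    z=s["z_map"].astype(float); H,W=z.shape
    f=H/2/np.tan(np.radians(s["fov_y"])/2)
    v,u=np.mgrid[:H,:W]
    P=np.stack([(u-s["cx"])/f*z,-(v-s["cy"])/f*z,-z],-1)
    E=np.array(s["extrinsics"]); 
    P=P@E[:3,:3].T+E[:3,3]; P[z==0]=np.nan
    return P
E
python3 - <<'E'
from h import *
for n in("scene","top"):
    s=r.snapshot(n); cv2.imwrite(f"pics/{n}0.png",s["color"]); P=cloud(s)
    np.savez(f"pics/{n}0.npz",P=P,c=s["color"])
    print(n,{k:s[k] for k in s if k not in("color","z_map")})
    hsv=cv2.cvtColor(s["color"],cv2.COLOR_BGR2HSV)
    for nm,lo,hi in(("or",(5,150,100),(20,255,255)),("bl",(100,130,80),(125,255,255))):
        m=cv2.inRange(hsv,lo,hi); k,L,st,c=cv2.connectedComponentsWithStats(m)
        for i in range(1,k):
            if st[i,4]>25: print(n,nm,st[i],np.nanmedian(P[L==i],0).round(3),np.nanmin(P[L==i],0).round(3),np.nanmax(P[L==i],0).round(3))
print(r.get_state())
E
```

```text
scene {'fov_y': 49.96094171476993, 'cx': 258.34083755751664, 'cy': 191.7712271941067, 'extrinsics': array([[-8.02907330e-01, -4.41664216e-01,  4.00340530e-01,
         9.60824479e-01],
       [ 5.96103688e-01, -5.95408583e-01,  5.38654818e-01,
         5.75044054e-01],
       [ 4.61630340e-04,  6.71134368e-01,  7.41335584e-01,
         8.58427212e-01],
       [ 0.00000000e+00,  0.00000000e+00,  0.00000000e+00,
         1.00000000e+00]])}
scene or [276 172   6  12  34] [0.486 0.025 0.117] [0.481 0.007 0.101] [0.49  0.037 0.123]
scene or [230 177  15  11 105] [ 0.59  -0.009  0.132] [ 0.574 -0.024  0.128] [0.608 0.006 0.135]
scene bl [ 54 147  26  22 385] [ 0.89  -0.393  0.091] [ 0.859 -0.436  0.082] [ 0.922 -0.361  0.096]
scene bl [232 146   6   6  26] [ 0.511 -0.138  0.105] [ 0.505 -0.147  0.099] [ 0.518 -0.133  0.109]
scene bl [298 208   7  13  43] [0.52  0.151 0.116] [0.515 0.134 0.102] [0.524 0.161 0.123]
scene bl [248 215  18  12 136] [0.623 0.115 0.132] [0.607 0.098 0.126] [0.64  0.129 0.136]
top {'fov_y': 43.47019026168865, 'cx': 264.4318728519208, 'cy': 183.07040932482622, 'ext
[... 799 characters left out ...]
1  0.073] [ 0.515 -0.137  0.11 ]
{'t': 0.1, 'joint_positions': array([ 1.03120106e+00,  2.59316391e-01,  1.53595358e+00,  5.92360505e-06,
        1.34797826e+00, -2.02790126e-01]), 'qvel': array([-0.0010727 , -0.00215821, -0.00258818, -0.00192993,  0.00031123,
        0.00068917]), 'tau': array([ 2.16954257e-03, -4.46970391e+01, -2.91246378e+01, -6.74620696e-05,
        6.28346359e-03, -1.40488368e-05]), 'ee_pos': array([0.18149938, 0.51872159, 0.23854095]), 'tool_rot': array([-5.26455539e-01, -3.09655235e+00,  2.41969978e-03]), 'force': array([ 0.55213768,  0.4181643 , -0.34866199]), 'ft_torque': array([-0.0146615 , -0.03400062,  0.02236426]), 'grip_force': 0.0, 'width': 1.0016556783179555}
```

```bash
python3 - <<'E'
import cv2
a=cv2.imread("pics/scene0.png")[110:290,150:390]; b=cv2.imread("pics/top0.png")[100:300,150:410]
cv2.imwrite("pics/sc_crop.png",cv2.resize(a,None,fx=3.3,fy=3.3,interpolation=cv2.INTER_CUBIC)[:600,:800])
cv2.imwrite("pics/top_crop.png",cv2.resize(b,None,fx=3,fy=3,interpolation=cv2.INTER_CUBIC))
E
```

```text
(no output)
```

View pics/sc_crop.png

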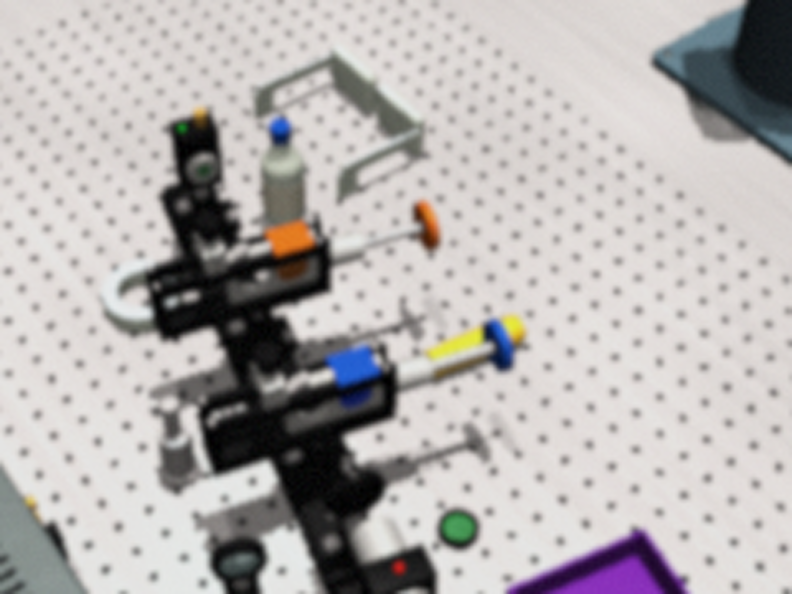

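View pics/top_crop.png

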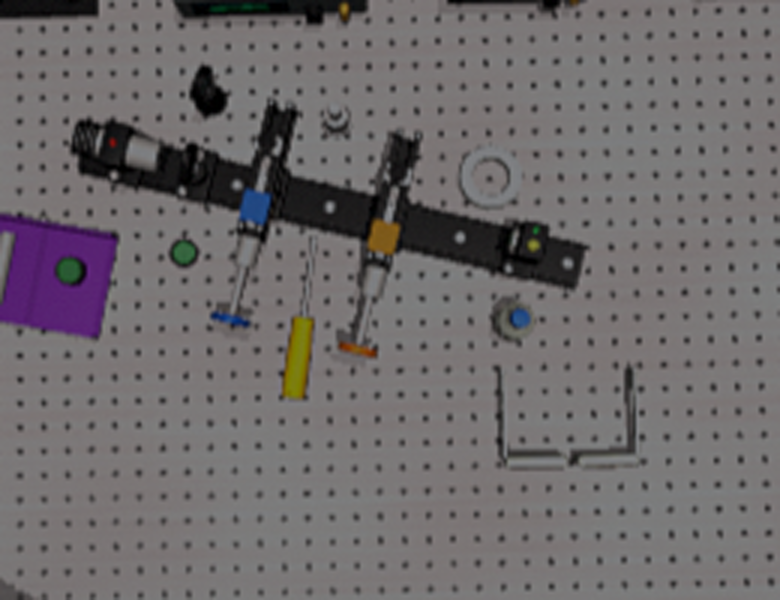

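The blue slide is on the left and the amber one on the right. In the scene crop the amber pad is at about (428,225), and in the top crop at (357,347). The ball driver lies between the slides, and the space in front of the amber pad is free. Next I'll fit the axis and the pad centre.

```bash
python3 - <<'E'
from h import *
d={n:np.load(f"pics/{n}0.npz") for n in("scene","top")}
P=np.concatenate([d[n]["P"][d[n]["c"].max(2)<70] for n in d])
q=P[(abs(P[:,2]-.016)<.006)&(P[:,0]>.4)&(P[:,0]<.85)&(abs(P[:,1])<.4)][:,:2].astype(np.float32)
vx,vy,x0,y0=cv2.fitLine(q,cv2.DIST_HUBER,0,.001,.001).ravel()
if vy<0: vx,vy=-vx,-vy
print("rail",len(q),x0,y0,"push deg",np.degrees(np.arctan2(-vx,vy)))
p=np.array([vy,-vx]); n=np.array([vx,vy]); o=np.array([x0,y0])
for nm in d:
    hsv=cv2.cvtColor(d[nm]["c"],cv2.COLOR_BGR2HSV); Q=d[nm]["P"]
    for c,lo,hi in(("or",(3,90,50),(22,255,255)),("bl",(100,90,50),(128,255,255))):
        m=cv2.inRange(hsv,lo,hi)>0
        k=m&(Q[...,2]>.08)&(Q[...,2]<.15)&(Q[...,0]<.7)&(Q[...,1]>-.1)
        R=Q[k]; a=(R[:,:2]-o)@p; b=(R[:,:2]-o)@n
        for t,s in(("pad",(a<-.11)&(a>-.17)),("label",abs(a)<.06)):
            if s.sum(): print(nm,c,t,s.sum(),"a",np.percentile(a[s],[5,50,95]).round(3),"b",np.percentile(b[s],[5,50,95]).round(3),"z",np.percentile(R[s,2],[5,50,95]).round(3))
for b in(-.0,): pass
print("p",p,"n",n)
E
```

```text
rail 2373 0.628793 0.044447545 push deg -17.118097
scene or pad 70 a [-0.135 -0.13  -0.128] b [-0.077 -0.061 -0.05 ] z [0.093 0.112 0.122]
scene or label 166 a [-0.036 -0.021 -0.007] b [-0.075 -0.06  -0.051] z [0.095 0.131 0.134]
scene bl pad 72 a [-0.139 -0.134 -0.133] b [0.052 0.068 0.079] z [0.098 0.113 0.123]
scene bl label 185 a [-0.039 -0.026 -0.012] b [0.053 0.068 0.077] z [0.095 0.132 0.134]
top or pad 63 a [-0.139 -0.135 -0.128] b [-0.086 -0.054  0.492] z [0.089 0.119 0.136]
top or label 96 a [-0.038 -0.024 -0.01 ] b [-0.078 -0.066 -0.055] z [0.125 0.13  0.135]
top bl pad 31 a [-0.144 -0.141 -0.138] b [0.041 0.056 0.073] z [0.105 0.116 0.123]
top bl label 97 a [-0.044 -0.029 -0.015] b [0.05  0.062 0.074] z [0.125 0.13  0.136]
p [ 0.9557001  -0.29434222] n [0.29434222 0.9557001 ]
```

Emit:
{"name": "jog_arm", "arguments": {
  "moves": [
    {"angular": [0, 0, 0], "translation": [-1, -0.94, 0], "claw": -1},
    {"angular": [0, 0, 0], "translation": [-1, -0.94, 0], "claw": -1},
    {"angular": [0, 0, 0], "translation": [-1, -0.94, 0], "claw": -1},
    {"angular": [0, 0, 0], "translation": [-1, -0.94, 0], "claw": -1},
    {"angular": [0, 0, 0], "translation": [-1, -0.94, 0], "claw": -1},
    {"angular": [0, 0, 0], "translation": [-1, -0.94, 0], "claw": -1},
    {"angular": [0, 0, 0], "translation": [-1, -0.94, 0], "claw": -1},
    {"angular": [0, 0, 0], "translation": [-1, -0.94, 0], "claw": -1},
    {"angular": [0, 0, 0], "translation": [-1, -0.94, 0], "claw": -1},
    {"angular": [0, 0, 0], "translation": [-1, -0.94, 0], "claw": -1},
    {"angular": [0, 0, 0], "translation": [-1, -0.94, 0], "claw": -1},
    {"angular": [0, 0, 0], "translation": [-1, -0.94, 0], "claw": -1}
  ]
}}

```text
t: 1.6
ee_pos: [0.3718, 0.1527, 0.2391]
tool_rot: [-0.527, -3.097, 0.0]
force: [0.4, 0.4, 0.8]
width: -0.003
grip_force: 0.0
```

Emit:
{"name": "jog_arm", "arguments": {
  "moves": [
    {"angular": [0, 0, 0], "translation": [-1, -0.94, 0], "claw": -1},
    {"angular": [0, 0, 0], "translation": [-1, -0.94, 0], "claw": -1},
    {"angular": [0, 0, 0], "translation": [-1, -0.94, 0], "claw": -1},
    {"angular": [0, 0, -0.54], "translation": [-0.8, -0.94, 0], "claw": -1},
    {"angular": [0, -1, 0], "translation": [0, 0, 0], "claw": -1},
    {"angular": [0, -1, 0], "translation": [0, 0, 0], "claw": -1},
    {"angular": [0, -1, 0], "translation": [0, 0, 0], "claw": -1},
    {"angular": [0, 0, 0], "translation": [0, 0, 0], "claw": -1},
    {"angular": [0, 0, 0], "translation": [0, 0, 0], "claw": -1}
  ]
}}

```text
t: 2.72
ee_pos: [0.4311, 0.0336, 0.2401]
tool_rot: [0.355, 2.703, -0.075]
force: [-0.1, -0.3, -0.1]
width: 0.003
grip_force: 0.0
```

```bash
cat >> h.py <<'E'
from scipy.spatial.transform import Rotation as Ro
def togo(T):
    s=r.get_state(); R=Ro.from_rotvec(s["tool_rot"]).as_matrix()
    print("t",round(s["t"],2),"tcp",s["ee_pos"].round(4),"w",round(s["width"],2),"F",s["force"].round(1),"\nR\n",R.round(3))
    print("units to",T,(R.T@(np.array(T)-s["ee_pos"])/.025).round(2))
E
python3 -c "
from h import *
togo([.43,.034,.104])"
```

```text
t 2.73 tcp [0.4311 0.0336 0.2401] w 0.0 F [-0.1 -0.3 -0.1] 
R
 [[-0.883  0.258  0.392]
 [ 0.236  0.966 -0.105]
 [-0.406  0.    -0.914]]
units to [0.43, 0.034, 0.104] [2.25 0.   4.96]
```

Emit:
{"name": "jog_arm", "arguments": {
  "moves": [
    {"angular": [0, 0, 0], "translation": [0.45, 0, 1], "claw": -1},
    {"angular": [0, 0, 0], "translation": [0.45, 0, 1], "claw": -1},
    {"angular": [0, 0, 0], "translation": [0.45, 0, 1], "claw": -1},
    {"angular": [0, 0, 0], "translation": [0.45, 0, 1], "claw": -1},
    {"angular": [0, 0, 0], "translation": [0.45, 0, 0.96], "claw": -1},
    {"angular": [0, 0, 0], "translation": [0, 0, 0], "claw": -1},
    {"angular": [0, 0, 0], "translation": [0, 0, 0], "claw": -1}
  ]
}}

```text
t: 3.6
ee_pos: [0.4309, 0.0336, 0.1039]
tool_rot: [0.356, 2.702, -0.076]
force: [-0.1, 0.2, -0.2]
width: 0.002
grip_force: 0.0
```

```bash
python3 -c "
from h import *
togo([.43,.034,.104])
for n in('scene','top'):
    a=r.snapshot(n)['color']; a=a[110:260,190:390] if n=='scene' else a[130:280,190:390]
    cv2.imwrite(f'pics/pre_{n}.png',cv2.resize(a,None,fx=4,fy=4,interpolation=cv2.INTER_CUBIC))
a=np.vstack([cv2.resize(cv2.imread(f'pics/pre_{n}.png'),(400,300)) for n in('scene','top')])
"
```

```text
t 3.6 tcp [0.4309 0.0336 0.1039] w 0.0 F [-0.1  0.2 -0.2] 
R
 [[-0.882  0.259  0.393]
 [ 0.236  0.966 -0.105]
 [-0.407 -0.    -0.913]]
units to [0.43, 0.034, 0.104] [ 0.03  0.01 -0.02]
```

View pics/pre_scene.png

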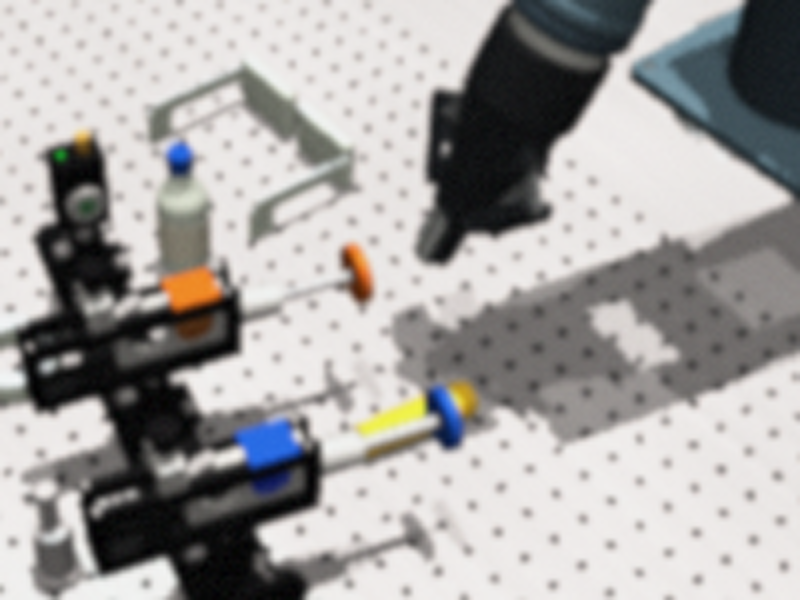

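View pics/pre_top.png

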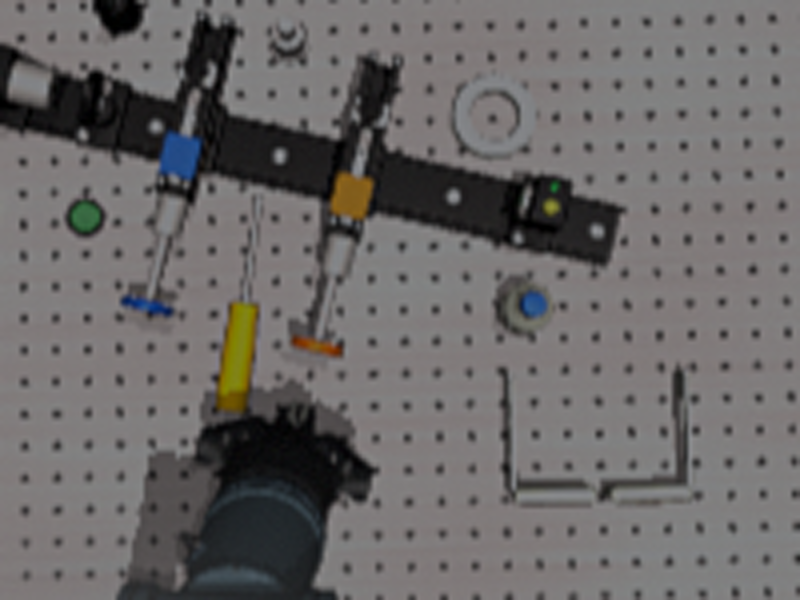

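The fingertips are about 35 mm in front of the amber pad: tip at (435,250) and pad at (358,272) in the scene crop. In the top view the pad centre is at about (318,347) and the finger tip at (297,395), so the tip may sit a few mm to the left of the pad's axis. I'll check that by projection.

```bash
python3 - <<'E'
from h import *
s=r.snapshot("top"); E=np.array(s["extrinsics"]); f=192/np.tan(np.radians(s["fov_y"])/2)
def ray(u,v,z):
    d=E[:3,:3]@np.array([(u-s["cx"])/f,-(v-s["cy"])/f,-1]); return (E[:3,3]+d*(z-E[2,3])/d[2]).round(4)
def proj(p):
    c=E[:3,:3].T@(np.array(p)-E[:3,3]); return np.array([s["cx"]+f*c[0]/-c[2],s["cy"]-f*c[1]/-c[2]]).round(1)
hsv=cv2.cvtColor(s["color"],cv2.COLOR_BGR2HSV)
for nm,lo,hi in(("or",(3,90,40),(22,255,255)),("bl",(100,90,40),(128,255,255))):
    k,L,st,c=cv2.connectedComponentsWithStats(cv2.inRange(hsv,lo,hi))
    for i in range(1,k):
        if st[i,4]>15 and c[i][0]<300: print(nm,st[i],c[i].round(1),"z.119",ray(*c[i],.119),"z.130",ray(*c[i],.131))
st=r.get_state(); R=Ro.from_rotvec(st["tool_rot"]).as_matrix()
tip=proj(st["ee_pos"]+R@[-.011,0,.008]); print("tip px",tip,"crop",(tip-[190,130])*4)
# knob tops: dark blob positions seen in crop
E
```

```text
or [263 101   4   6  16] [264.5 103.4] z.119 [0.8122 0.0212 0.119 ] z.130 [0.809  0.0211 0.131 ]
or [ 83 161   5   5  21] [ 85. 163.] z.119 [0.6476 0.5552 0.119 ] z.130 [0.6458 0.5504 0.131 ]
or [ 89 163   5   5  18] [ 90.7 164.9] z.119 [0.6415 0.5381 0.119 ] z.130 [0.6398 0.5335 0.131 ]
or [272 172  12  13 109] [277.2 178.4] z.119 [ 0.5877 -0.0108  0.119 ] z.130 [ 0.5864 -0.0107  0.131 ]
or [245 205   4  18  18] [246.2 213.5] z.119 [0.4875 0.082  0.119 ] z.130 [0.4871 0.0813 0.131 ]
or [263 214  13   5  40] [268.8 216. ] z.119 [0.4787 0.0163 0.119 ] z.130 [0.4784 0.0162 0.131 ]
or [244 220   9  13  29] [248.3 228. ] z.119 [0.4453 0.0765 0.119 ] z.130 [0.4453 0.0759 0.131 ]
bl [230 162  11  13 108] [234.5 168.2] z.119 [0.6209 0.1136 0.119 ] z.130 [0.6194 0.1127 0.131 ]
bl [220 204  13   5  35] [226.2 205.9] z.119 [0.5108 0.1397 0.119 ] z.130 [0.5102 0.1386 0.131 ]
tip px [264.4 228.3] crop [297.6 393.2]
```

Emit:
{"name": "jog_arm", "arguments": {
  "moves": [
    {"angular": [0, 0, 0], "translation": [0, -0.16, 0], "claw": -1},
    {"angular": [0, 0, 0], "translation": [-0.46, 0, 0.2], "claw": -1},
    {"angular": [0, 0, 0], "translation": [-0.46, 0, 0.2], "claw": -1},
    {"angular": [0, 0, 0], "translation": [-0.23, 0, 0.1], "claw": -1},
    {"angular": [0, 0, 0], "translation": [-0.18, 0, 0.08], "claw": -1},
    {"angular": [0, 0, 0], "translation": [0, 0, 0], "claw": -1}
  ]
}}

```text
t: 4.5
ee_pos: [0.4636, 0.0206, 0.1033]
tool_rot: [0.355, 2.702, -0.076]
force: [-0.6, 0.9, 0.2]
width: -0.001
grip_force: 0.0
```

Emit:
{"name": "jog_arm", "arguments": {
  "moves": [
    {"angular": [0, 0, 0], "translation": [-0.18, 0, 0.08], "claw": -1},
    {"angular": [0, 0, 0], "translation": [-0.18, 0, 0.08], "claw": -1},
    {"angular": [0, 0, 0], "translation": [0, 0, 0], "claw": -1}
  ]
}}

```text
t: 4.88
ee_pos: [0.4722, 0.0183, 0.1029]
tool_rot: [0.355, 2.704, -0.075]
force: [-5.0, 0.7, 0.8]
width: -0.003
grip_force: 2.0
```

```bash
python3 -c "
from h import *
a=r.snapshot('scene')['color'][120:220,220:340]; b=r.snapshot('top')['color'][150:250,220:340]
cv2.imwrite('pics/con.png',cv2.resize(np.hstack([a,b]),None,fx=3.3,fy=3.3,interpolation=cv2.INTER_CUBIC))"
```

```text
(no output)
```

View pics/con.png

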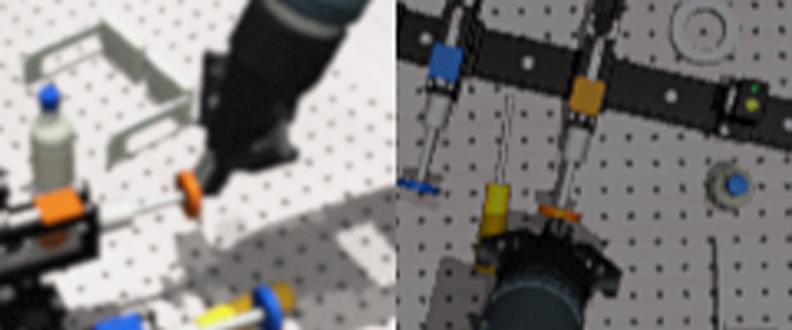

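The tip is on the pad, close to its centre: pad at (188,192) in the scene half and (559,212) in the top half. Now I push.

Emit:
{"name": "jog_arm", "arguments": {
  "moves": [
    {"angular": [0, 0, 0], "translation": [-0.24, 0, 0.11], "claw": -1},
    {"angular": [0, 0, 0], "translation": [-0.24, 0, 0.11], "claw": -1},
    {"angular": [0, 0, 0], "translation": [-0.24, 0, 0.11], "claw": -1},
    {"angular": [0, 0, 0], "translation": [-0.24, 0, 0.11], "claw": -1},
    {"angular": [0, 0, 0], "translation": [-0.24, 0, 0.11], "claw": -1},
    {"angular": [0, 0, 0], "translation": [0, 0, 0], "claw": -1}
  ]
}}

```text
t: 5.72
ee_pos: [0.5033, 0.01, 0.102]
tool_rot: [0.356, 2.706, -0.075]
force: [-5.5, 2.3, 2.3]
width: 0.0
grip_force: 3.3
```

Emit:
{"name": "jog_arm", "arguments": {
  "moves": [
    {"angular": [0, 0, 0], "translation": [-0.18, 0, 0.08], "claw": -1},
    {"angular": [0, 0, 0], "translation": [-0.18, 0, 0.08], "claw": -1},
    {"angular": [0, 0, 0], "translation": [0, 0, 0], "claw": -1}
  ]
}}

```text
t: 6.1
ee_pos: [0.5127, 0.0075, 0.102]
tool_rot: [0.355, 2.706, -0.075]
force: [-7.5, 3.5, 2.0]
width: 0.004
grip_force: 3.7
```

Emit:
{"name": "jog_arm", "arguments": {
  "moves": [
    {"angular": [0, 0, 0], "translation": [-0.09, 0, 0.04], "claw": -1},
    {"angular": [0, 0, 0], "translation": [0, 0, 0], "claw": -1}
  ]
}}

```text
t: 6.35
ee_pos: [0.5147, 0.007, 0.102]
tool_rot: [0.355, 2.706, -0.075]
force: [-8.7, 2.5, 2.9]
width: 0.002
grip_force: 4.0
```

Emit:
{"name": "jog_arm", "arguments": {
  "moves": [
    {"angular": [0, 0, 0], "translation": [-0.09, 0, 0.04], "claw": -1},
    {"angular": [0, 0, 0], "translation": [0, 0, 0], "claw": -1}
  ]
}}

```text
t: 6.6
ee_pos: [0.515, 0.0069, 0.1014]
tool_rot: [0.355, 2.71, -0.075]
force: [-16.9, 5.2, 11.5]
width: -0.0
grip_force: 8.9
```

The end stop is reached: motion has stalled and the force is up to about 17 N. I'll back off along the axis.

Emit:
{"name": "jog_arm", "arguments": {
  "moves": [
    {"angular": [0, 0, 0], "translation": [0.18, 0, -0.08], "claw": -1},
    {"angular": [0, 0, 0], "translation": [0.27, 0, -0.12], "claw": -1},
    {"angular": [0, 0, 0], "translation": [0.27, 0, -0.12], "claw": -1},
    {"angular": [0, 0, 0], "translation": [0.46, 0, -0.2], "claw": -1},
    {"angular": [0, 0, 0], "translation": [0.9, 0, -0.4], "claw": -1},
    {"angular": [0, 0, 0], "translation": [0.9, 0, -0.4], "claw": -1},
    {"angular": [0, 0, 0], "translation": [0.9, 0, -0.4], "claw": -1},
    {"angular": [0, 0, 0], "translation": [-0.45, 0, -1], "claw": -1},
    {"angular": [0, 0, 0], "translation": [-0.45, 0, -1], "claw": -1},
    {"angular": [0, 0, 0], "translation": [0, 0, 0], "claw": -1},
    {"angular": [0, 0, 0], "translation": [0, 0, 0], "claw": -1}
  ]
}}

```text
t: 7.98
ee_pos: [0.4168, 0.0331, 0.1577]
tool_rot: [0.355, 2.701, -0.076]
force: [0.2, -0.7, -0.2]
width: 0.0
grip_force: 0.0
```

```bash
python3 - <<'E'
from h import *
for n in("scene","top"):
    s=r.snapshot(n); a=s["color"]
    cv2.imwrite(f"pics/end_{n}.png",a)
a=cv2.imread("pics/end_scene.png")[120:250,190:320]; b=cv2.imread("pics/end_top.png")[140:270,200:330]
cv2.imwrite("pics/end.png",cv2.resize(np.hstack([a,b]),None,fx=3,fy=3,interpolation=cv2.INTER_CUBIC))
# change against the first pictures outside robot
s=r.snapshot("top"); E=np.array(s["extrinsics"]); f=192/np.tan(np.radians(s["fov_y"])/2)
hsv=cv2.cvtColor(s["color"],cv2.COLOR_BGR2HSV)
for nm,lo,hi in(("or",(3,90,40),(22,255,255)),("bl",(100,90,40),(128,255,255))):
    k,L,st,c=cv2.connectedComponentsWithStats(cv2.inRange(hsv,lo,hi))
    for i in range(1,k):
        if st[i,4]>15 and 200<c[i][0]<300:
            u,v=c[i]; d=E[:3,:3]@np.array([(u-s["cx"])/f,-(v-s["cy"])/f,-1]); print(nm,c[i].round(1),(E[:3,3]+d*(.119-E[2,3])/d[2]).round(4))
E
```

```text
or [295.5  24. ] [ 1.0537 -0.0777  0.119 ]
or [264.5 103.2] [0.8128 0.0213 0.119 ]
or [277.2 178.4] [ 0.5875 -0.0108  0.119 ]
or [246.2 213.5] [0.4875 0.082  0.119 ]
or [270.9 206. ] [0.5075 0.0096 0.119 ]
or [247.  229.5] [0.4411 0.0806 0.119 ]
bl [234.5 168.2] [0.6209 0.1135 0.119 ]
bl [226.3 206. ] [0.5106 0.1394 0.119 ]
```

View pics/end.png

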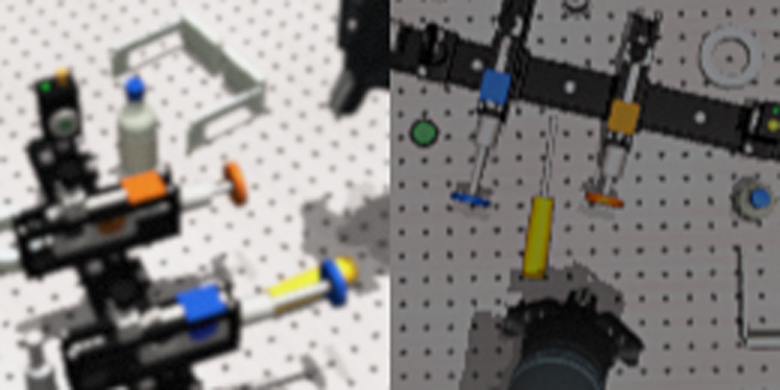

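The amber pad is at (235,183) in the scene half and (604,200) in the top half. It now stands 29.6 mm further in than when parked, so it is caught on its pin. The blue pad hasn't moved, nothing loose has shifted, and the robot is clear.

```bash
python3 -c "
from station import r
print(r.finish_job())"
```

```text
the job is handed in; nothing more can be done
None
```

The amber slide was pushed to its end stop and sprang back to about 30 mm, caught on its stop pin; the blue slide is still parked, nothing loose moved, and the job was handed in at about 8 s.

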